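# Refit the radiator handwheel and shut the valve

## Robot

A 6-joint arm with a two-finger parallel gripper is mounted at the origin on the work surface. World frame = base frame: x ahead of the robot, y to its left, z up, the work surface at z = 0. Lengths are in m, angles in rad, forces in N, time in s.
With the tool pointing down it reaches from about 0.275 to 0.875 m from the base axis. Payload 12.5 kg.
Tool frame: the origin (TCP) lies on the centre line of the jaws, within the pads' length; the fingertips stand r.finger_overhang ahead of it and the grasp point (between the pads) lies 3 mm ahead of it (r.finger_overhang is the distance from the TCP to the fingertips, in m); z points along the fingers, y is the line along which they close (so a half turn about z gives the same grasp; the last joint's range is limited). The gripper opens to 85 mm and grips with 20 to 120 N. Pads are 22 mm wide; open, the fingers measure 114 mm over their backs; the gripper's body (76 mm by 85 mm) begins 54 mm behind the grasp point. The pads swing forward as they close: fully open they stand 13 mm farther back than shut.
Start: joints at [1.057, 0.351, 1.652, -0, 1.139, -0.085], TCP at [0.229, 0.5, 0.253] pointing down, gripper open.
Joint ranges: [-2.75, 2.75], [-0.79, 2.1], [0.01, 2.65], [-1.57, 4.71], [0.07, 3.14], [-2.87, 2.87]. Speed limits (rad/s): [2.22, 2.22, 2.79, 3.14, 3.14, 3.14].

## Interface

Orientations are given as a unit quaternion [x, y, z, w].
In Python, from cell import r, optics gives the robot as it stands. The module is installed in compiled form; this text tells all that it offers. Calls block until the motion is done:
- r.move_to(position, orientation): joint-space move of the TCP to a pose.
- r.move_linear(position, rot=None, vel=0.15): straight line of the TCP; rot=None keeps the orientation; vel is the mean speed in m/s.
- r.set_joints(angles): joint-space move.
- r.set_gripper(opening, squeeze=None): opening from 0.0 (shut) to 1.0 (fully open); squeeze is the grip in N (None keeps the last); returns when the fingers have stopped.
- r.sleep(seconds).
- r.inverse_kinematics(position, orientation): joint angles nearest the present ones, or None.
- optics.get_image(name): name is "scene" or "top" or "wrist"; returns a dict with "pixels" (420x560x3 uint8, red, green, blue), "depth" (420x560 float32, m along the optical axis (not along the pixel's ray), 0 where there is no reading), "fx", "fy", "cx", "cy" (pixels), "camera_from_world" (4x4, takes a point from world to camera coordinates); the wrist camera has in their place "mount" (4x4, takes a point from camera to tool coordinates, whose origin is the TCP and whose axes are the flange's). Camera axes: x right, y down, z forward; pixel columns grow to the right and rows downward; lengths in m; the calibration is good to about 2 mm. The wrist camera is an equidistant fisheye: a pixel r from the principal point sees the ray r / f radians off the axis. A picture is of the moment at which its call begins: read the wrist's pose just before it.
A pose or a line that the arm cannot do raises r.PlanningError and nothing moves.
- r.hand_in(): hands the job in; it is judged then, once.
Readings, each from a call of its own:
- r.current_t(): time.
- r.current_q(): joint angles.
- r.current_qvel(): joint speeds.
- r.current_effort(): joint torques, N m.
- r.current_tool_pos(): TCP position.
- r.current_ee_rot(): TCP orientation.
- r.current_contact_force(): force on the tool from outside, world axes, zero at the start.
- r.current_torque(): the same for the moment, N m.
- r.current_opening(): opening from 0.0 (shut) to 1.0 (fully open).
- r.current_finger_force(): force on a finger pad.
Only numpy, scipy, OpenCV 4.12 (cv2) and the standard library are available. Lean on these libraries where they do the work, as an engineer would, in place of code of your own. Each camera call takes 0.05 s, during which the arm holds its last target. There are 200 camera calls.

## Task

The grey handwheel has come off the radiator valve. Put it back on the valve's toothed spindle, right way up, turning it until the teeth mesh and pushing it fully home onto the collar, then use it to turn the valve clockwise until it is shut against its stop. Let go of it, and leave the other things on the shelf where they are.

Things in the scene. Friction and masses are not known exactly. Their poses are not given: they have to be found in the camera images.
- handwheel: Loose grey plastic handwheel, about 140 g, lying right way up. 54 mm tall: a hexagonal hub, 47 mm across its flats, over the full height; around its foot a flat skirt with six lobes, 90 mm across, 12 mm thick. So the flats are free to grip from 12 to 54 mm up. Origin: on the axis, at the underside; z up; x points along one slot of the bore, to the middle of a flat (same every 60 degrees)
- wheel_top (a point): Centre of the handwheel's top face, 54 mm above its origin, same axes. Here the star-shaped bore is seen, which runs right through the hub: six slots 9.6 mm wide, reaching 18.5 mm from the axis, each pointing at the middle of a flat and at a lobe
- seat (a point): Fixed point on the axis of the radiator valve, at the top face of its round steel collar (56 mm across), 60 mm above the shelf; z up. When the wheel is home its underside rests here, origin on this point. The valve stands on a white rosette 86 mm across; a steel inlet stub reaches 52 mm to one side, 32 mm up (below the wheel)
- spindle_top (a point): Top centre of the brass spindle, 34 mm above the collar. A six-toothed star: teeth 7 mm thick, reaching 17 mm from the axis; the top 6 mm is a slimmer lead-in (4.5 mm thick, 15 mm out). x points along one tooth (same every 60 degrees), z up; turns with the spindle. Meshed, a tooth has 1.3 mm play on each side in its slot, about 0.08 rad either way
- spindle (a joint): Turn of the valve spindle about its upright axis, rad, growing clockwise seen from above: 0 fully open, 1.2 shut (hard stop). Starts between 0 and 0.4. Stiff: about 0.12 N m of friction, no spring, stays where it is left.
- key_fob: Bystander: silver car key fob with key, 80 x 34 x 13 mm, lying flat. Origin: underside of the fob's middle; the key points along x.
- disc_holder: Bystander: grey plastic parking disc holder, flat tray 120 x 150 x 16 mm. Origin: centre of the underside.
- bell: Bystander: white ceramic thimble-shaped bell, 52 mm across, 77 mm tall. Origin: centre of the underside.
- shoe_tree: Bystander: wooden shoe tree lying along its x, about 265 mm long, 70 mm wide, 40 mm high. Origin: underside, near the middle.
- clothes_brush: Bystander: wooden clothes brush, 150 x 45 x 34 mm, long along x. Origin: centre of the underside.
- coin_bowl: Bystander: white ceramic bowl, 110 mm across, 40 mm high. Origin: centre of the underside.
There are look-alikes about, which are no part of the job. Of the things that look like the part that bears seat, the middle-sized one is meant.

How it is judged:
On the way, in this order (a step that is already met when the one before it is completed fails the run):
1. the handwheel is meshed on the spindle and fully home on the collar (z of handwheel in the frame of seat between -0.004 and 0.004 m and horizontal distance between handwheel and seat below 0.005 m and angle between handwheel's own z axis and vertical below 0.08 rad), for 0.2 s.
2. the valve is turned shut with the wheel home (all of step 1 and value of joint spindle above 1.1 rad), for 0.2 s.
At the end, for the whole second after the job is handed in: The handwheel is at rest and upright on the spindle: underside within 4 mm of the collar, axis within 5 mm of the spindle's, tilted less than 0.08 rad; the valve is turned to at least 1.1 rad of its 1.2 (all of step 2 and linear speed of handwheel below 0.02 m/s and angular speed of handwheel below 0.2 rad/s); the robot touches nothing.
It fails at once if a bystander on the shelf is moved by more than 20 mm (distance of any of key_fob, disc_holder, bell, shoe_tree, clothes_brush, coin_bowl from where it was at the start of the episode above 0.02 m).
It also fails if it takes over 45 s, if anything falls off the work surface, if the arm or the gripper's body presses on something with over 40 N, if the wrist force passes 120 N, or if a joint passes its speed limit or range.

## Working session

There is one attempt and no reset: what is moved stays moved. The work goes in short steps, each a Python script; the robot and the scene stay as the last script left them, time stands still between calls to the robot, and variables do not carry over. Pictures are saved under pics/ and viewed, at most 10 in all, crops included, and the job is handed in when it is done.

```bash
mkdir -p pics
python3 - <<'E'
from cell import r, optics
import cv2, numpy as np
for n in("top","scene"):
    i=optics.get_image(n); cv2.imwrite(f"pics/{n}0.png",i["pixels"][:,:,::-1]); np.savez(f"{n}0.npz",**i)
    print(n,i["fx"],i["cx"],i["cy"],i["camera_from_world"].round(3).tolist())
print(r.finger_overhang,r.current_ee_rot(),r.current_t())
E
```

```text
top 389.41857537799143 280.7763387588424 211.82936071892604 [[0.02, -1.0, -0.013, -0.014], [-0.994, -0.019, -0.105, 0.584], [0.105, 0.015, -0.994, 1.006], [0.0, 0.0, 0.0, 1.0]]
scene 500.13114477486215 274.2152298012683 201.2872176047827 [[0.535, 0.845, 0.015, -0.302], [0.684, -0.423, -0.594, -0.326], [-0.495, 0.328, -0.805, 1.537], [0.0, 0.0, 0.0, 1.0]]
0.022 [ 2.12780555e-01  9.77099868e-01 -5.07037356e-04 -1.60160868e-04] 0.1
```

View pics/top0.png

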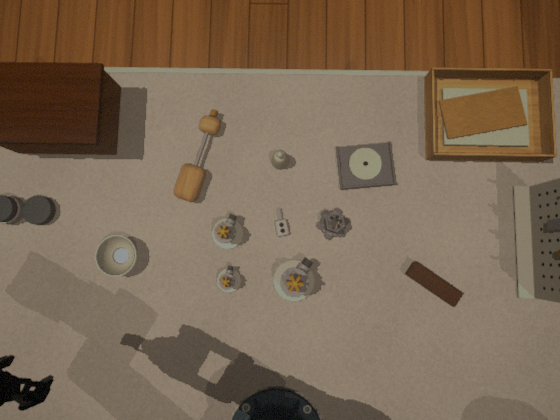

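View pics/scene0.png

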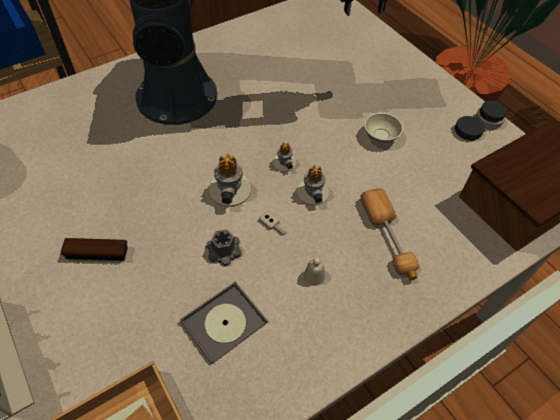

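The top view shows the three valves at (226,233), (229,281) and (295,283). The middle-sized one is at (226,233), and the wheel is at (333,224). I'll get rough positions from depth, then look from close by.

```bash
cat > h.py <<'E'
from cell import r, optics
import cv2, numpy as np
from scipy.spatial.transform import Rotation as R
def cloud(i):
    v,u=np.mgrid[:420,:560]; d=i["depth"].astype(float)
    if "mount" in i:
        x,y=(u-i["cx"])/i["fx"],(v-i["cy"])/i["fy"]; th=np.hypot(x,y)+1e-9
        s=np.tan(np.minimum(th,1.4))/th; x,y=x*s,y*s
        T=i["T"]@i["mount"]
    else:
        x,y=(u-i["cx"])/i["fx"],(v-i["cy"])/i["fy"]; T=np.linalg.inv(i["camera_from_world"])
    P=np.stack([x*d,y*d,d],-1)@T[:3,:3].T+T[:3,3]; P[d<=0]=np.nan
    return P
def wrist():
    T=np.eye(4); T[:3,:3]=R.from_quat(r.current_ee_rot()).as_matrix(); T[:3,3]=r.current_tool_pos()
    i=dict(optics.get_image("wrist")); i["T"]=T; return i
def down(yaw): # tool y axis makes angle yaw with world +y (tool x along yaw)
    c,s=np.cos(yaw),np.sin(yaw)
    return R.from_matrix(np.array([[c,s,0],[s,-c,0],[0,0,-1]])).as_quat()
def ortho(i,c,z,half=.06,n=480):
    """rectified view of plane z about c: image x = world x, image up = world y"""
    g=np.linspace(-half,half,n); X,Y=np.meshgrid(c[0]+g,c[1]-g)
    T=np.linalg.inv(i["T"]@i["mount"]); P=np.stack([X,Y,np.full_like(X,z)],-1)@T[:3,:3].T+T[:3,3]
    rr=np.hypot(P[...,0],P[...,1])+1e-12; th=np.arctan2(rr,P[...,2])
    return cv2.remap(i["pixels"],(i["cx"]+i["fx"]*th*P[...,0]/rr).astype(np.float32),(i["cy"]+i["fy"]*th*P[...,1]/rr).astype(np.float32),cv2.INTER_LINEAR)[:,:,::-1]
E
python3 - <<'E'
from h import *
i=dict(np.load("top0.npz")); P=cloud(i)
for n,(u,v),z0 in [("wheel",(333,224),.04),("V",(226,233),.07),("s",(229,281),.04),("L",(295,283),.09),("fob",(281,228),.006)]:
    q=P[v-24:v+25,u-24:u+25].reshape(-1,3); m=q[:,2]>z0
    print(n,q[m].mean(0).round(4),np.nanmax(q[:,2]).round(4),np.nanmin(q[m],0).round(3),np.nanmax(q[m],0).round(3))
w=P[200:248,309:358].reshape(-1,3); w=w[w[:,2]>.04,:2].mean(0)
v=P[209:258,202:251].reshape(-1,3); v=v[v[:,2]>.07,:2].mean(0)
out=[]
for k,c,z,h in(("w",w,.054,.17),("v",v,.094,.21)):
    r.move_to([c[0]-.03,c[1],h+.05],down(0)); i=wrist(); np.savez(k+"1.npz",**i); Q=cloud(i)
    m=(np.hypot(Q[...,0]-c[0],Q[...,1]-c[1])<.04)&(abs(Q[...,2]-z)<.006)
    print(k,c.round(4),i["T"][:3,3].round(3),"wrist cloud",Q[m].mean(0).round(4),m.sum(),np.nanmax(Q[m][:,2]), r.current_q().__repr__())
    out.append(ortho(i,c,z,n=400))
cv2.imwrite("pics/a.png",np.hstack(out))
E
```

```text
wheel [ 0.559  -0.1421  0.0518] 0.0577 [ 0.535 -0.166  0.04 ] [ 0.584 -0.118  0.058]
V [0.527  0.1417 0.0884] 0.0965 [0.512 0.126 0.071] [0.543 0.159 0.097]
s [0.4019 0.1342 0.0513] 0.0743 [0.38  0.115 0.04 ] [0.421 0.156 0.074]
L [ 0.4058 -0.0389  0.1161] 0.1253 [ 0.385 -0.061  0.09 ] [ 0.426 -0.017  0.125]
fob [ 0.5505 -0.0032  0.011 ] 0.0174 [ 0.524 -0.023  0.006] [0.597 0.013 0.017]
w [ 0.559  -0.1421] [ 0.529 -0.141  0.22 ] wrist cloud [ 0.5575 -0.1435  0.0533] 1366 0.05598060720292136 array([-3.46169545e-01,  3.83674286e-01,  1.69268058e+00,  1.18286676e-04,
        1.06523140e+00,  1.22320726e+00])
v [0.527  0.1417] [0.497 0.141 0.26 ] wrist cloud [0.5265 0.1418 0.0928] 538 0.09564050872487168 array([ 1.85842704e-01,  2.83672343e-01,  1.72855628e+00, -2.05071880e-04,
        1.12963287e+00,  1.75782487e+00])
```

View pics/a.png

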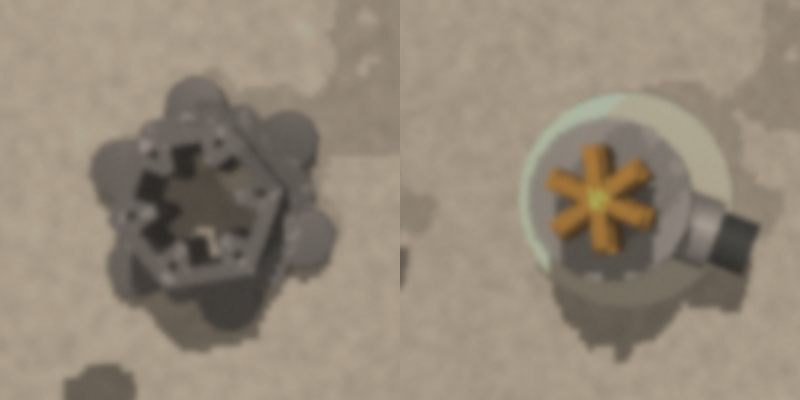

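The wheel's slots sit at a phase of about 40° and the spindle teeth at about 36° (mod 60). I'll fit both numerically. Then I'll squeeze the wheel across its flat pairs to centre it, and keep the last grip.

Run:
```python
from h import *
ld=lambda k:dict(np.load(k+"1.npz"))
# spindle
o=ortho(ld("v"),(.527,.1417),.091,n=480); hsv=cv2.cvtColor(o,cv2.COLOR_BGR2HSV)
m=((hsv[...,0]<22)&(hsv[...,1]>150)&(hsv[...,2]>90)).astype(np.uint8)
n,l,s,_=cv2.connectedComponentsWithStats(m); m=l==1+s[1:,4].argmax()
def phase(x,y,w):
    return np.degrees(np.angle(np.sum(w*np.exp(6j*np.arctan2(y,x)))))/6%60
ys,xs=np.nonzero(m); X=.527+(xs-239.5)*.25e-3; Y=.1417-(ys-239.5)*.25e-3
c=np.array(cv2.minEnclosingCircle(np.c_[xs,ys].astype(np.float32))[0]); cc=np.array([.527+(c[0]-239.5)*.25e-3,.1417-(c[1]-239.5)*.25e-3])
print("spindle",m.sum(),X.mean(),Y.mean(),cc,phase(X-X.mean(),Y-Y.mean(),np.hypot(X-X.mean(),Y-Y.mean())>.008))
# wheel
Q=cloud(ld("w")).reshape(-1,3); c=np.array([.5582,-.1425]); d=Q[:,:2]-c; rr=np.hypot(*d.T)
k=(rr<.05)&(Q[:,2]>.006)&(Q[:,2]<.018); print("lobes",k.sum(),phase(*d[k].T,(rr[k]-.038).clip(0)), Q[k].mean(0))
k=(rr<.03)&(Q[:,2]>.05); print("hub",k.sum(),(phase(*d[k].T,rr[k]>.0235)+30)%60,Q[k].mean(0),cv2.minEnclosingCircle(Q[k][:,:2].astype(np.float32)))
print(r.current_t())
```

```text
spindle 6781 0.5272635857543135 0.14184885341395073 [0.527125 0.141825] 36.74178829237471
lobes 2263 39.80766056480552 [ 0.5636614  -0.14309811  0.01147029]
hub 17602 30.41451188907447 [ 0.54453345 -0.14252044  0.27087103] ((0.5553018450737, -0.14249947667121887), 0.029070552438497543)
3.825
```

Run:
```python
from h import *
c=[.5582,-.1425]; D=np.radians
r.set_gripper(1.0,25)
for n,a in enumerate((128,8.5,69)):
    q=down(D(a+0.5))
    r.move_to([*c,.10],q); r.move_linear([*c,.040],vel=.12)
    r.set_gripper(0.0,20 if n<2 else 60)
    print(a,r.current_opening(),r.current_finger_force(),r.current_tool_pos().round(4),r.current_contact_force().round(1),r.current_t())
    if n<2:
        r.set_gripper(1.0); r.move_linear([*c,.085],vel=.15)
r.move_linear([*c,.20],vel=.15)
print(r.current_opening(),r.current_contact_force().round(2),r.current_t())
sp=np.array([.5271,.1418])
r.move_to([*sp,.22],down(D(66.7)))
i=wrist(); np.savez("g.npz",**i); cv2.imwrite("pics/g.png",i["pixels"][:,:,::-1])
print(r.current_tool_pos(),r.current_t())
```

```text
128 0.550069446458139 21.104952692985535 [ 0.5586 -0.1426  0.0407] [-1.2  0.8  5.8] 7.4833
8.5 0.5506634410823595 21.55616819858551 [ 0.5586 -0.1426  0.0407] [-0.4  0.7  6.1] 11.2917
69 0.5431776703149854 62.27840781211853 [ 0.5587 -0.1426  0.0408] [-0.1  0.8  6. ] 14.2917
0.5415089905528756 [ 0.49  0.1  -1.47] 15.5083
[0.52744611 0.1406901  0.2197743 ] 16.6667
```

View pics/g.png

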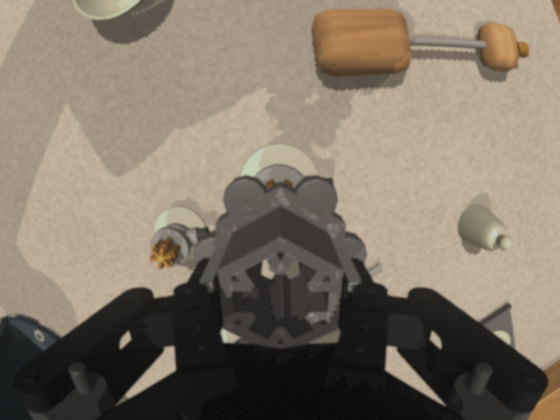

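The wheel is held square on its flats, with the hub at about (280,270) in the wrist image. Next I'll correct the residual TCP offset and lower it in steps while watching the force.

Run:
```python
from h import *
sp=np.array([.5271,.1418]); q=down(np.radians(66.7))
r.move_linear([*sp,.145],q,vel=.12); p=r.current_tool_pos(); off=sp-p[:2]; print(p.round(4),R.from_quat(r.current_ee_rot()).as_matrix()[:,0].round(4),off)
cmd=sp+off
for z in (.137,.130,.126,.122,.117,.112,.107,.103,.1005):
    r.move_linear([*cmd,z],vel=.04); f=r.current_contact_force(); p=r.current_tool_pos()
    print(z,p.round(4),f.round(1),r.current_torque().round(2),r.current_t())
    if abs(f[2])>18 : break
```

```text
[0.5275 0.1417 0.1456] [3.958e-01 9.183e-01 5.000e-04] [-4.11007337e-04  9.26903693e-05]
0.137 [0.5266 0.1419 0.1369] [ 0.7  0.3 -1.2] [-0.01 -0.05  0.03] 17.7917
0.13 [0.5265 0.1418 0.1297] [ 0.5 -0.4 -1.5] [-0.   -0.02 -0.01] 18.1167
0.126 [0.5266 0.1419 0.1258] [-0.4 -0.6 -1.3] [ 0.03 -0.01  0.01] 18.3667
0.122 [0.5266 0.1419 0.1217] [ 0.   0.1 -1.9] [ 0.02  0.01 -0.  ] 18.6167
0.117 [0.5265 0.1418 0.1167] [-0.   0.7 -1.6] [-0.02 -0.03 -0.03] 18.8917
0.112 [0.5265 0.1419 0.1117] [-0.9  0.3 -1. ] [-0.01 -0.02 -0.  ] 19.1667
0.107 [0.5265 0.1419 0.1067] [ 0.3 -0.3 -0.5] [-0.01  0.05 -0.02] 19.4417
0.103 [0.5265 0.1419 0.1027] [-0.7  0.  -1.6] [0.03 0.05 0.03] 19.6917
0.1005 [0.527  0.142  0.1008] [-1.3 -0.   3.4] [-0.01  0.07 -0.04] 19.9417
```

It meshed cleanly and is seated. Now I'll turn it clockwise until the stop.

Run:
```python
from h import *
cmd=[.5271,.1418,.1002]
r.move_linear(cmd,vel=.04); r.sleep(.3); a=66.7; print(r.current_contact_force().round(1))
while a>66.7-80:
    a-=4; r.move_to(cmd,down(np.radians(a))); t=r.current_torque(); x=R.from_quat(r.current_ee_rot()).as_matrix()[:,0]
    print(a.__round__(1),np.degrees(np.arctan2(x[1],x[0])).round(1),t[2].round(2),r.current_contact_force().round(1),r.current_tool_pos()[2].round(4),r.current_t())
    if abs(t[2])>.7 : break
```

```text
[-5.3  0.9  9.2]
62.7 62.7 -0.06 [-4.4 -0.7  9.2] 0.1008 20.7417
58.7 58.7 -0.13 [-4.5 -0.2  9.8] 0.1008 20.9917
54.7 54.7 -0.09 [-5.8 -1.  10.2] 0.1008 21.2417
50.7 50.7 -0.05 [-5.9 -0.7 11.1] 0.1008 21.4917
46.7 46.7 -0.06 [-5.2 -0.4 10.3] 0.1008 21.7417
42.7 42.7 -0.04 [-6.2 -0.2 11.4] 0.1008 21.9917
38.7 38.7 -0.03 [-6.2 -0.2 10.5] 0.1008 22.2417
34.7 34.7 -0.05 [-6.   0.5 11.2] 0.1008 22.4917
30.7 30.7 -0.05 [-6.1 -0.9 11. ] 0.1008 22.7417
26.7 26.7 -0.02 [-5.9  1.1 10.6] 0.1008 22.9917
22.7 22.7 -0.05 [-5.4 -0.9 10.2] 0.1008 23.2417
18.7 18.7 -0.04 [-5.8  0.3 10.9] 0.1008 23.4917
14.7 14.7 -0.09 [-5.2  0.6 10.6] 0.1008 23.7417
10.7 10.7 -0.11 [-5.1  0.  10.9] 0.1008 23.9917
6.7 6.7 -0.1 [-5.5 -0.  10.2] 0.1008 24.2417
2.7 2.7 -0.11 [-4.8 -0.7 10.6] 0.1008 24.4917
-1.3 -1.3 -0.12 [-5.6  0.8  9.5] 0.1008 24.7417
-5.3 -5.2 0.59 [-6.8  1.8 11.3] 0.1008 24.9917
-9.3 -9.0 2.61 [-5.   2.3  9.8] 0.1008 25.2417
```

The torque jumped to 2.6 N m, so the valve is at its stop. I'll relax the twist, release, lift clear and check.

Run:
```python
from h import *
cmd=[.5271,.1418,.1005]; q=down(np.radians(-5))
r.move_to(cmd,q); print(r.current_torque().round(2),r.current_contact_force().round(1))
r.set_gripper(1.0); p=r.current_tool_pos()
r.move_linear([p[0],p[1],.20],vel=.12); r.move_linear([.497,.142,.26],vel=.15)
i=wrist(); Q=cloud(i); d=Q[...,:2]-[.5271,.1418]; m=(np.hypot(*np.moveaxis(d,-1,0))<.03)&(abs(Q[...,2]-.114)<.008)
print("top",np.median(Q[m],0).round(4),Q[m].mean(0).round(4),m.sum(),r.current_t())
cv2.imwrite("pics/e.png",np.hstack([ortho(i,(.5271,.1418),.114,n=400),ortho(i,(.5271,.1418),.094,.03,n=400)]))
```

```text
[0.19 0.56 0.32] [-4.3  2.2  7.1]
top [0.5246 0.1421 0.1135] [0.5255 0.1422 0.1132] 1606 27.6
```

View pics/e.png

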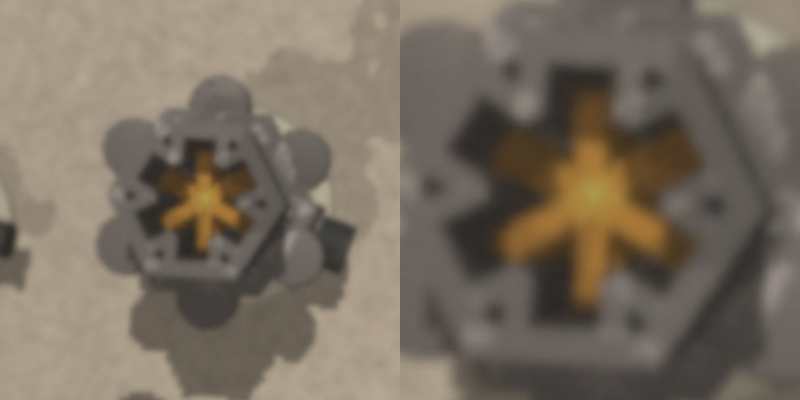

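The picture shows the wheel home, with its top at z = 0.1135 and the teeth in the slots. The tooth phase moved about 67°, which is at least 1.16 rad, and the hard stop was felt. The gripper is clear.

```bash
python3 -c "
from cell import r
print(r.hand_in())"
```

```text
the job is handed in; nothing more can be done
None
```

The handwheel is back on the middle-sized valve, meshed and fully home on the collar. I turned it clockwise until it hit the stop, let go of it, and handed the job in at about 28 s; no verdict came back.

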